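# Find the radius leaf that fits the glazed capping trim

## Task

Find out which of the three radius leaves fits the rounded ridge of the capping trim in the cradle, by setting leaves across the ridge gently, with only a light touch on the glaze and feeling for rock before letting go. Leave the one that sits fully down and level without rocking astride the ridge, let go of it, and have the other two standing upright in the leaf tray. Let no leaf topple, and do not disturb the beaker, the test cylinder or the jar.

Things in the scene. Friction and masses are not known exactly. Their poses are not given: they have to be found in the camera images.
- cradle: Wooden cradle fixed to the bench, 90 (x) by 130 (y) mm, holding the trim to be gauged in a shallow pocket with 0.2 mm of play across. Origin on its middle, z up; pocket floor 8 mm and pocket walls 16 mm above the origin; the origin stands 0 to 20 mm above the bench. The glaze is delicate: the total force on the cradle, the trim's own 4 N weight included, must stay under 25 N
- trim_seat (a point): Middle of the pocket floor, axes as the cradle's. The trim standing here is loose, 0.42 kg, white glazed ceramic, always 62 mm high: a flange 64 (x) by 100 (y) by 14 mm and on it a half-round ridge, 100 mm long, running along y. The ridge radius is 18, 23 or 28 mm, unmarked, different from time to time
- crown (a point): Middle of the ridge's top line, 62 mm above the pocket floor, axes as the cradle's. A fitting leaf rests with its notch crown here, level and centred, its x across the ridge. One too small straddles the ridge 3 mm or more too high. One too large touches at its crown only: held level it slides 2.5 mm or more each way across the ridge; let go, it tips towards its +x or topples off
- spare_rack: Low wooden rack, 90 by 250 mm, fixed 150 to 165 mm beyond the cradle (its +x) at the same height, holding the two trims of the other radii; not part of the job. Origin on its middle
- tray: Light wooden leaf tray fixed to the bench, 130 (x) by 330 (y) mm with a rim 10 mm high and a floor 5 mm above its origin (middle of the underside). The leaves start standing in it in a row along its y, 100 mm apart, in any order. The cradle and tray may be on either side of the robot
- leaf_small: Yellow-handled radius leaf for a 18 mm radius: loose grey template, 0.12 to 0.19 kg, 72 mm wide (x), 24 mm thick (y), 89 mm tall. Origin mid-underside, z up. Notch open downwards: flat crown 19 mm wide, 22 mm above the origin, flanks falling outwards at 55 degrees. Handle stem 22 (x) by 24 (y) mm on the z axis, 36 to 89 mm up; brass block on the +x shoulder up to 45 mm
- leaf_mid: Red-handled radius leaf for a 23 mm radius: loose grey template, 0.12 to 0.19 kg, 72 mm wide (x), 24 mm thick (y), 89 mm tall. Origin mid-underside, z up. Notch open downwards: flat crown 24 mm wide, 22 mm above the origin, flanks falling outwards at 55 degrees. Handle stem 22 (x) by 24 (y) mm on the z axis, 36 to 89 mm up; brass block on the +x shoulder up to 45 mm
- leaf_big: Blue-handled radius leaf for a 28 mm radius: loose grey template, 0.12 to 0.19 kg, 72 mm wide (x), 24 mm thick (y), 89 mm tall. Origin mid-underside, z up. Notch open downwards: flat crown 29 mm wide, 22 mm above the origin, flanks falling outwards at 55 degrees. Handle stem 22 (x) by 24 (y) mm on the z axis, 36 to 89 mm up; brass block on the +x shoulder up to 45 mm
- leaf_small_notch (a point): Middle of the notch crown of leaf_small, 22 mm above its origin; axes as the leaf's
- leaf_mid_notch (a point): Middle of the notch crown of leaf_mid, 22 mm above its origin; axes as the leaf's
- leaf_big_notch (a point): Middle of the notch crown of leaf_big, 22 mm above its origin; axes as the leaf's
- beaker: Blue open beaker, 66 mm wide, 85 mm tall, a bystander beyond the tray; origin at the centre of its underside
- test_tube_tile: White upright ceramic test cylinder, 32 mm wide, 60 mm tall, a bystander beyond the tray; origin at the centre of its underside
- glaze_jar: Amber jar with a white cap, 56 mm wide, 70 mm tall, a bystander on the robot's side of the tray; origin at the centre of its underside

How it is judged (in metres and radians):
On the way, in this order (a step that is already met when the one before it is completed fails the run):
1. a leaf is lifted out of the tray (z of any of leaf_small, leaf_mid, leaf_big in the frame of tray above 0.04 m), for 0.1 s.
2. a leaf sits fully down, level and released on the ridge (((z of leaf_small_notch in the frame of crown between -0.002 and 0.002 m and x of leaf_small_notch in the frame of crown between -0.0012 and 0.0012 m and y of leaf_small_notch in the frame of crown between -0.036 and 0.036 m and angle between leaf_small's own z axis and vertical below 0.045 rad and angle between the x axis of leaf_small and the x axis of cradle, either way round below 0.15 rad and linear speed of leaf_small below 0.01 m/s and angular speed of leaf_small below 0.1 rad/s and contact force between leaf_small and the fingers below 0.05 N) or (z of leaf_mid_notch in the frame of crown between -0.002 and 0.002 m and x of leaf_mid_notch in the frame of crown between -0.0012 and 0.0012 m and y of leaf_mid_notch in the frame of crown between -0.036 and 0.036 m and angle between leaf_mid's own z axis and vertical below 0.045 rad and angle between the x axis of leaf_mid and the x axis of cradle, either way round below 0.15 rad and linear speed of leaf_mid below 0.01 m/s and angular speed of leaf_mid below 0.1 rad/s and contact force between leaf_mid and the fingers below 0.05 N) or (z of leaf_big_notch in the frame of crown between -0.002 and 0.002 m and x of leaf_big_notch in the frame of crown between -0.0012 and 0.0012 m and y of leaf_big_notch in the frame of crown between -0.036 and 0.036 m and angle between leaf_big's own z axis and vertical below 0.045 rad and angle between the x axis of leaf_big and the x axis of cradle, either way round below 0.15 rad and linear speed of leaf_big below 0.01 m/s and angular speed of leaf_big below 0.1 rad/s and contact force between leaf_big and the fingers below 0.05 N))), for 0.8 s.
At the end, for the whole second after the job is handed in: One leaf rests released and level (0.045 rad) astride the ridge, notch crown within 2 mm in height, 1.2 mm across and 36 mm along of the crown site, square to it within 0.15 rad; the other two stand upright (0.07 rad) on the tray floor; all still ((((z of leaf_small_notch in the frame of crown between -0.002 and 0.002 m and x of leaf_small_notch in the frame of crown between -0.0012 and 0.0012 m and y of leaf_small_notch in the frame of crown between -0.036 and 0.036 m and angle between leaf_small's own z axis and vertical below 0.045 rad and angle between the x axis of leaf_small and the x axis of cradle, either way round below 0.15 rad and linear speed of leaf_small below 0.01 m/s and angular speed of leaf_small below 0.1 rad/s and contact force between leaf_small and the fingers below 0.05 N) and (x of leaf_mid in the frame of tray between -0.065 and 0.065 m and y of leaf_mid in the frame of tray between -0.165 and 0.165 m and z of leaf_mid in the frame of tray between 0 and 0.009 m and angle between leaf_mid's own z axis and vertical below 0.07 rad and linear speed of leaf_mid below 0.01 m/s) and (x of leaf_big in the frame of tray between -0.065 and 0.065 m and y of leaf_big in the frame of tray between -0.165 and 0.165 m and z of leaf_big in the frame of tray between 0 and 0.009 m and angle between leaf_big's own z axis and vertical below 0.07 rad and linear speed of leaf_big below 0.01 m/s)) or ((z of leaf_mid_notch in the frame of crown between -0.002 and 0.002 m and x of leaf_mid_notch in the frame of crown between -0.0012 and 0.0012 m and y of leaf_mid_notch in the frame of crown between -0.036 and 0.036 m and angle between leaf_mid's own z axis and vertical below 0.045 rad and angle between the x axis of leaf_mid and the x axis of cradle, either way round below 0.15 rad and linear speed of leaf_mid below 0.01 m/s and angular speed of leaf_mid below 0.1 rad/s and contact force between leaf_mid and the fingers below 0.05 N) and (x of leaf_small in the frame of tray between -0.065 and 0.065 m and y of leaf_small in the frame of tray between -0.165 and 0.165 m and z of leaf_small in the frame of tray between 0 and 0.009 m and angle between leaf_small's own z axis and vertical below 0.07 rad and linear speed of leaf_small below 0.01 m/s) and (x of leaf_big in the frame of tray between -0.065 and 0.065 m and y of leaf_big in the frame of tray between -0.165 and 0.165 m and z of leaf_big in the frame of tray between 0 and 0.009 m and angle between leaf_big's own z axis and vertical below 0.07 rad and linear speed of leaf_big below 0.01 m/s)) or ((z of leaf_big_notch in the frame of crown between -0.002 and 0.002 m and x of leaf_big_notch in the frame of crown between -0.0012 and 0.0012 m and y of leaf_big_notch in the frame of crown between -0.036 and 0.036 m and angle between leaf_big's own z axis and vertical below 0.045 rad and angle between the x axis of leaf_big and the x axis of cradle, either way round below 0.15 rad and linear speed of leaf_big below 0.01 m/s and angular speed of leaf_big below 0.1 rad/s and contact force between leaf_big and the fingers below 0.05 N) and (x of leaf_small in the frame of tray between -0.065 and 0.065 m and y of leaf_small in the frame of tray between -0.165 and 0.165 m and z of leaf_small in the frame of tray between 0 and 0.009 m and angle between leaf_small's own z axis and vertical below 0.07 rad and linear speed of leaf_small below 0.01 m/s) and (x of leaf_mid in the frame of tray between -0.065 and 0.065 m and y of leaf_mid in the frame of tray between -0.165 and 0.165 m and z of leaf_mid in the frame of tray between 0 and 0.009 m and angle between leaf_mid's own z axis and vertical below 0.07 rad and linear speed of leaf_mid below 0.01 m/s)))); the robot touches nothing.
It fails at once if a leaf topples (tilted over 0.7 rad) (angle between any of leaf_small, leaf_mid, leaf_big's own z axis and vertical above 0.7 rad).
It fails at once if the cradle and the trim in it are loaded with more than 25 N in all (contact force between cradle and anything else above 25 N).
It fails at once if the beaker, the test cylinder or the jar is moved by more than 20 mm (distance of any of beaker, test_tube_tile, glaze_jar from where it was at the start of the episode above 0.02 m).
It also fails if it takes over 72 s, if anything falls off the work surface, if the arm or the gripper's body presses on something with over 40 N, if the wrist force passes 120 N, or if a joint passes its speed limit or range.

## Robot

A 6-joint arm with a two-finger parallel gripper is mounted at the origin on the work surface. World frame = base frame: x ahead of the robot, y to its left, z up, the work surface at z = 0. Lengths are in mm, angles in rad, forces in N, time in s.
With the tool pointing down it reaches from about 325 to 900 mm from the base axis. Payload 3.5 kg.
Tool frame: the origin (TCP) lies at the very end of the fingers, on their centre line; the grasp point (between the pads) lies 19 mm behind it; z points along the fingers, y is the line along which they close (so a half turn about z gives the same grasp; the last joint's range is limited). The gripper opens to 85 mm and grips with 20 to 120 N. Pads are 22 mm wide; open, the fingers measure 114 mm over their backs; the gripper's body (76 mm by 85 mm) begins 54 mm behind the grasp point. The pads swing forward as they close: fully open they stand 13 mm farther back than shut.
Start: joints at [1.22, 0.276, -0.026, 1.268, 0, 1.467], TCP at [153.301, 605.905, 231.313] pointing down, gripper open.
Joint ranges: [-3.12, 3.12], [-0.85, 1.88], [-1.08, 1.24], [-1.95, 2.15], [-1.57, 1.53], [-3.14, 3.14]. Speed limits (rad/s): [2.57, 2.57, 3.14, 3.14, 3.14, 3.14].

## Interface

Orientations are given as a unit quaternion [x, y, z, w].
In Python, from workcell import readout, optics, arm gives the robot as it stands.
- The arm moves only by the tool carry_out, never from a script. Its argument "motion" is a list of rows, each an object of numbers: "gripper": the opening in per cent of the stroke, from 0 (shut) to 100 (fully open); "tx", "ty", "tz": the shift along the world's x, y, z in mm; "spin": the turn about the world's z in rad. In form: [{"gripper": .., "tx": .., "ty": .., "tz": .., "spin": ..}, ...]. A call has 1 to 20 rows; each row shifts and turns the commanded pose from where the row before left it; what a row does not reach is not made up. A row lasts 1/8 s, in which the tool goes at most 62.5 mm and 10.7 degrees, less where a joint would pass 70% of its speed; a pose out of reach is approached as far as the arm can. A call with a gripper value outside its range is refused whole. The fingers move at their own pace and stop on an object; "newtons" is the grip in N (left out, the last holds). Time passes only in rows, so rows that do not move let the fingers close. It gives the time, the measured TCP pose, the force, the opening and the grip force at its end, in the units of the state.
- readout.read_state(): the state, without advancing time (a new reading comes with each control period).
- optics.grab_frame(name): name is "scene" or "side" or "wrist"; returns a dict with "frame" (420x560x3 uint8, blue, green, red), "depth" (420x560 float32, mm along the optical axis (not along the pixel's ray), 0 where there is no reading), "fovy" (degrees; the focal length in pixels is half the picture's height over the tangent of half this angle, whatever the lens; pixels are square), "cx", "cy" (the principal point, pixels), "extrinsics" (4x4, takes a point from world to camera coordinates); the wrist camera has in their place "T_tool_cam" (4x4, takes a point from camera to tool coordinates, whose origin is the TCP and whose axes are the flange's). Camera axes: x right, y down, z forward; pixel columns grow to the right and rows downward; lengths in mm; the calibration is good to about 2 mm. The wrist camera is an equidistant fisheye: a pixel r from the principal point sees the ray r / f radians off the axis. A picture is of the moment at which its call begins: read the wrist's pose just before it.
- arm.finish_job(): hands the job in; it is judged then, once.
The state is a dict: "clock": time; "qpos": joint angles; "qvel": joint speeds; "joint_efforts": joint torques, N m; "tool_pos": TCP position; "tool_rot": TCP orientation; "contact_force": force on the tool from outside, world axes, zero at the start; "wrist_torque": the same for the moment, N m; "opening": finger opening in mm; "finger_force": force on a finger pad.
Only numpy, scipy, OpenCV 4.12 (cv2) and the standard library are available. Lean on these libraries where they do the work, as an engineer would, in place of code of your own. Each camera call takes 0.05 s, during which the arm holds its last target. There are 200 camera calls.

## Working session

There is one attempt and no reset: what is moved stays moved. The work goes in short steps, Python scripts to look and compute and a tool call to move; the robot and the scene stay as the last step left them, time stands still between calls to the robot, and variables do not carry over. Pictures are saved under pics/ and viewed, at most 10 in all, crops included, and the job is handed in when it is done.

Besides the shell and the picture viewer there is one more tool, called after "Call:" by a JSON object that holds its "api" and its "payload", one argument or row to a line. carry_out: Moves the arm, as the interface text tells. Its arguments: {"type":"object","properties":{"motion":{"type":"array"},"newtons":{"type":"number"}},"required":["motion"]}

```bash
mkdir -p pics
cat > h.py <<'E'
import numpy as np, cv2
from workcell import readout, optics, arm
from scipy.spatial.transform import Rotation as R
def cloud(name):
    s=readout.read_state(); g=optics.grab_frame(name)
    d=g["depth"]; h,w=d.shape; f=h/2/np.tan(np.radians(g["fovy"])/2)
    v,u=np.mgrid[0:h,0:w]; x=(u-g["cx"])/f; y=(v-g["cy"])/f
    if name=="wrist":
        r=np.hypot(x,y)+1e-9; t=np.tan(np.minimum(r,1.5))/r; x=x*t; y=y*t
        M=np.eye(4); M[:3,:3]=R.from_quat(s["tool_rot"]).as_matrix(); M[:3,3]=s["tool_pos"]
        T=M@g["T_tool_cam"]
    else: T=np.linalg.inv(g["extrinsics"])
    P=np.stack([x*d,y*d,d,np.ones_like(d)],-1)@T.T
    P=P[...,:3]; P[d<=0]=np.nan
    return g["frame"],P,s
def mask(img,c):
    H=cv2.cvtColor(img,cv2.COLOR_BGR2HSV).astype(int); h,s,v=H[...,0],H[...,1],H[...,2]
    lo,hi={"yellow":(20,34),"red":(172,8),"blue":(98,128)}[c]
    m=((h>=lo)&(h<=hi)) if lo<hi else ((h>=lo)|(h<=hi))
    return m&(s>130)&(v>60)
E
python3 - <<'E'
from h import *
for n in("scene","side","wrist"):
    f,P,s=cloud(n); cv2.imwrite(f"pics/{n}0.png",f)
    for c in("yellow","red","blue"):
        k,l,st,ce=cv2.connectedComponentsWithStats(mask(f,c).astype(np.uint8))
        for i in range(1,k):
            if st[i,4]>40: q=P[l==i]; print(n,c,st[i,4],ce[i].round(),np.nanmedian(q,0).round(),np.nanmax(q[:,2]).round())
print(s)
E
```

```text
scene yellow 346 [314.  85.] [175. 606.  12.] 20.0
scene yellow 378 [51. 97.] [-771.   96. -148.] -141.0
scene yellow 96 [353.  99.] [333. 608.  12.] 17.0
scene yellow 642 [421. 129.] [588. 584.  13.] 18.0
scene yellow 300 [ 27. 126.] [-772.  -35. -225.] -217.0
scene yellow 145 [480. 150.] [762. 591.  13.] 21.0
scene yellow 181 [300. 181.] [504. 110.  64.] 88.0
scene red 669 [339.  81.] [218. 690.  13.] 17.0
scene red 193 [412. 109.] [515. 672.  13.] 18.0
scene red 104 [426. 122.] [580. 631.  13.] 16.0
scene red 102 [446. 121.] [623. 677.  13.] 16.0
scene red 101 [461. 125.] [668. 678.  13.] 17.0
scene red 115 [491. 135.] [759. 685.  13.] 18.0
scene red 144 [320. 158.] [488. 215.  66.] 86.0
scene blue 203 [343.  64.] [158. 799.  13.] 17.0
scene blue 266 [379.  75.] [307. 811.  13.] 16.0
scene blue 281 [427.  96.] [509. 788.  13.] 18.0
scene blue 100 [448. 100.] [573. 803.  13.] 16.0
scene blue 143 [459. 106.] [616. 794.  13.] 17.0
scene blue 196 [473. 111.] [663. 784.  13.] 18.0
scene blue 168 [489. 114.] [708. 797.  13.] 17.0
scene blue 176 [504. 119.] [752. 799.  13.] 17.0
scene bl
[... 1991 characters left out ...]
 0.1, 'qpos': array([ 1.21959571e+00,  2.77082936e-01, -2.77673478e-02,  1.26800933e+00,
        9.89090829e-06,  1.46737560e+00]), 'qvel': array([ 0.00154182, -0.00092928,  0.00287417,  0.00203657,  0.00164017,
       -0.00117185]), 'joint_efforts': array([-5.36684747e-04, -4.46710503e+01,  2.96127874e+01,  8.51713994e-03,
       -1.29764699e-04, -4.32579114e-06]), 'tool_pos': array([153.05285723, 605.2269727 , 230.24425915]), 'tool_rot': array([ 1.23573202e-01,  9.92334923e-01, -1.00399162e-03, -2.37307699e-04]), 'contact_force': array([ 0.09290241, -1.00387911, -0.02178994]), 'wrist_torque': array([-0.04411286,  0.06527102, -0.00065561]), 'finger_force': 0.0, 'opening': 85.77665690627961}
```

View pics/scene0.png

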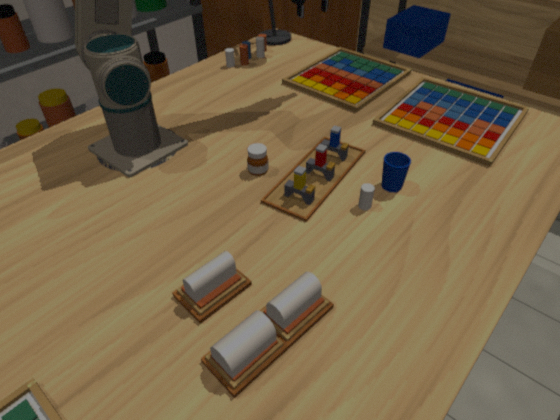

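View pics/side0.png

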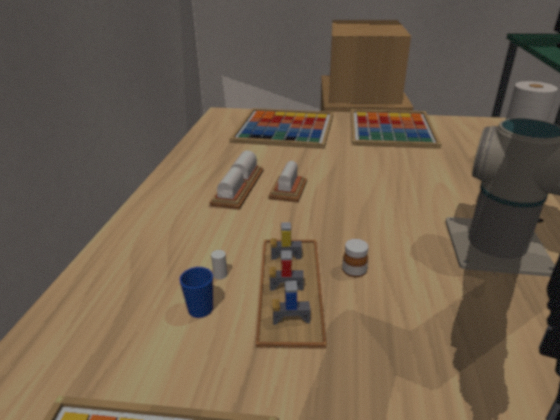

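The scene view shows the tray with three leaves (yellow 300,181; red 320,158; blue 336,135), the cradle with the single trim at (212,285) and the spare rack at (268,325). The side view agrees. Brass blocks are on the far (+x) side.

Run:
```python
from h import *
for n,box in(("scene",(170,240,255,320)),("side",(265,150,310,205)),("side",(250,235,330,350)),("scene",(255,130,370,220))):
    f,P,s=cloud(n); a,b,c,d=box; q=P[b:d,a:c].reshape(-1,3); q=q[np.isfinite(q[:,2])]
    for lo,hi in((5,30),(45,100)):
        w=q[(q[:,2]>lo)&(q[:,2]<hi)]
        print(n,box,len(w),w.min(0).round(),w.max(0).round(),cv2.minAreaRect(w[:,:2].astype(np.float32)))
```

```text
scene (170, 240, 255, 320) 1486 [ 486. -276.    5.] [ 588. -143.   30.] ((537.5390625, -208.30111694335938), (131.77667236328125, 92.35053253173828), 84.94001770019531)
scene (170, 240, 255, 320) 1137 [ 515. -260.   45.] [ 681. -158.   76.] ((601.9083251953125, -216.12149047851562), (101.99398803710938, 162.51043701171875), 83.16348266601562)
side (265, 150, 310, 205) 523 [ 486. -273.    5.] [ 585. -139.   30.] ((536.3461303710938, -208.5645751953125), (134.5404510498047, 91.35928344726562), 85.26062774658203)
side (265, 150, 310, 205) 315 [ 515. -261.   45.] [ 556. -156.   78.] ((534.8767700195312, -208.92953491210938), (106.23319244384766, 35.26557159423828), 85.51227569580078)
side (250, 235, 330, 350) 4121 [387.  50.   5.] [558. 393.  30.] ((472.4473571777344, 220.78182983398438), (130.2744598388672, 332.0803527832031), 7.808203220367432)
side (250, 235, 330, 350) 899 [446. 110.  45.] [532. 337.  97.] ((491.0814208984375, 221.04629516601562), (49.855072021484375, 230.9774932861328), 10.779719352722168)
scene (255, 130, 370, 220) 1567 [350.  48.   5.] [650. 394.  30.] ((508.841064453125, 215.86695861816406), (353.48944091796875, 285.97808837890625), 81.05374145507812)
scene (255, 130, 370, 220) 1054 [322. 105.  45.] [648. 336.  96.] ((482.12548828125, 175.61373901367188), (254.53709411621094, 229.186767578125), 49.07053756713867)
```

Call:
{"api": "carry_out", "payload": {
  "motion": [
    {"tx":40,"ty":-45,"tz":20},
    {"tx":40,"ty":-45,"tz":20},
    {"tx":40,"ty":-45,"tz":20},
    {"tx":40,"ty":-45,"tz":20},
    {"tx":40,"ty":-45},
    {"tx":40,"ty":-45},
    {"tx":30,"ty":-45},
    {"tx":0,"ty":-45},
    {},
    {}
  ]
}}

```text
invalid input
```

Call:
{"api": "carry_out", "payload": {
  "motion": [
    {"gripper":100,"tx":32,"ty":-35,"tz":10,"spin":-0.12},
    {"gripper":100,"tx":32,"ty":-35,"tz":10,"spin":-0.12},
    {"gripper":100,"tx":32,"ty":-35,"tz":10,"spin":-0.12},
    {"gripper":100,"tx":32,"ty":-35,"tz":10,"spin":-0.12},
    {"gripper":100,"tx":32,"ty":-35,"tz":10,"spin":-0.12},
    {"gripper":100,"tx":32,"ty":-35,"tz":10,"spin":-0.12},
    {"gripper":100,"tx":32,"ty":-35,"tz":10,"spin":-0.12},
    {"gripper":100,"tx":32,"ty":-35,"tz":10,"spin":-0.12},
    {"gripper":100,"tx":32,"ty":-35,"tz":0,"spin":-0.12},
    {"gripper":100,"tx":32,"ty":-35,"tz":0,"spin":-0.11},
    {"gripper":100,"tx":0,"ty":0,"tz":0,"spin":0},
    {"gripper":100,"tx":0,"ty":0,"tz":0,"spin":0}
  ]
}}

```text
clock: 1.85
tool_pos: [473.0, 256.0, 311.2]
tool_rot: [0.658, 0.753, -0.0, -0.0]
contact_force: [-0.2, 0.9, -0.1]
opening: 85.6
finger_force: 0.0
```

```bash
cat >> h.py <<'E'
def tray_look():
    f,P,s=cloud("wrist")
    Rm=R.from_quat(s["tool_rot"]).as_matrix()
    print("t",s["clock"],"tcp",s["tool_pos"].round(1),"yaw_y",np.degrees(np.arctan2(Rm[1,1],Rm[0,1])).round(2))
    for c in("yellow","red","blue"):
        m=mask(f,c)&(P[...,2]>60)&(P[...,2]<110)&(np.abs(P[...,0]-475)<75)&(np.abs(P[...,1]-215)<160)
        q=P[m]
        if len(q)<20: print(c,len(q)); continue
        z=np.percentile(q[:,2],95); w=q[q[:,2]>z-4]
        print(c,len(q),"top",z.round(1),[np.round(v,1) for v in cv2.minAreaRect(w[:,:2].astype(np.float32))],np.median(w,0).round(1))
    return f,P,s
E
python3 - <<'E'
from h import *
f,P,s=tray_look(); cv2.imwrite("pics/w1.png",f)
E
```

```text
t 1.85 tcp [473.  256.  311.2] yaw_y 7.63
yellow 141 top 83.8 [array([494.2, 130.7]), array([19.3,  1.8]), np.float64(11.6)] [494.1 130.7  82.7]
red 72 top 80.9 [array([478.4, 236.3]), array([20.3,  1.6]), np.float64(13.1)] [478.5 236.3  80.2]
blue 0
```

View pics/w1.png

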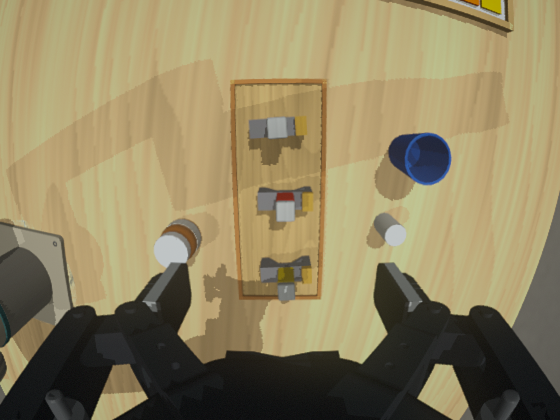

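The wrist view shows the tray upright in the image with the stems' pale tops at (278,128) blue, (285,207) red, (287,290) yellow, brass to the right (+x). I'll locate the stems by height and then look over the cradle.

```bash
cat >> h.py <<'E'
def tops(P,cx=475,cy=220):
    z=P[...,2]; m=(z>84)&(z<110)&(np.abs(P[...,0]-cx)<80)&(np.abs(P[...,1]-cy)<165)
    k,l,st,ce=cv2.connectedComponentsWithStats(m.astype(np.uint8))
    for i in range(1,k):
        if st[i,4]>60:
            q=P[l==i]; zt=np.median(q[:,2]); q=q[q[:,2]>zt-3]
            print("top",ce[i].round(),st[i,4],"z",zt.round(1),[np.round(v,1) for v in cv2.minAreaRect(q[:,:2].astype(np.float32))])
E
python3 - <<'E'
from h import *
f,P,s=tray_look(); tops(P)
z=P[...,2]; 
near=(np.abs(P[...,0]-473)<110)&(np.abs(P[...,1]-221)<190)
q=P[near&(z>8)&(z<20)]; print("tray rim",cv2.minAreaRect(q[:,:2].astype(np.float32)),np.percentile(q[:,2],[10,50,90]))
q=P[near&(z<40)]; print(np.histogram(q[:,2],bins=np.arange(-6,22,2)))
E
```

```text
t 1.9 tcp [472.7 256.4 311.3] yaw_y 7.69
yellow 148 top 84.1 [array([494. , 130.7]), array([19.5,  1.8]), np.float64(13.3)] [492.2 130.7  83.2]
red 85 top 84.0 [array([478.8, 236.5]), array([18.8,  0.7]), np.float64(9.1)] [479.4 236.4  83.4]
blue 0
top [277. 128.] 419 z 94.1 [array([458.1, 318.5]), array([20.9, 24.5]), np.float64(7.6)]
top [286. 211.] 406 z 94.3 [array([480.9, 225.2]), array([21.9, 23. ]), np.float64(8.3)]
top [286. 291.] 308 z 94.1 [array([496. , 120.3]), array([20.5, 24.9]), np.float64(8.4)]
tray rim ((445.31610107421875, 217.46728515625), (186.02969360351562, 330.8219299316406), 7.920261859893799) [ 9.14375443 10.36783429 11.66456585]
(array([    0,    45,  5400, 10586,  1169,  9761,  3091,   945,  1625,
          70,    30,    43,    33]), array([-6, -4, -2,  0,  2,  4,  6,  8, 10, 12, 14, 16, 18, 20]))
```

Call:
{"api": "carry_out", "payload": {
  "motion": [
    {"gripper":100,"tx":6,"ty":-55,"tz":-5,"spin":-0.02},
    {"gripper":100,"tx":6,"ty":-55,"tz":-5,"spin":-0.02},
    {"gripper":100,"tx":6,"ty":-55,"tz":-5,"spin":-0.02},
    {"gripper":100,"tx":6,"ty":-55,"tz":-5,"spin":-0.02},
    {"gripper":100,"tx":6,"ty":-55,"tz":-5,"spin":-0.02},
    {"gripper":100,"tx":6,"ty":-55,"tz":-5,"spin":-0.02},
    {"gripper":100,"tx":6,"ty":-55,"tz":-5,"spin":-0.02},
    {"gripper":100,"tx":6,"ty":-55,"tz":-5,"spin":-0.02},
    {"gripper":100,"tx":6,"ty":-55,"tz":-5,"spin":-0.02},
    {"gripper":100,"tx":6,"ty":-55,"tz":-5,"spin":-0.04},
    {"gripper":100,"tx":0,"ty":0,"tz":0,"spin":0},
    {"gripper":100,"tx":0,"ty":0,"tz":0,"spin":0}
  ]
}}

```text
clock: 3.45
tool_pos: [533.4, -292.8, 261.1]
tool_rot: [0.737, 0.676, 0.0, -0.001]
contact_force: [0.2, -1.0, -0.6]
opening: 84.9
finger_force: 0.0
```

```bash
cat >> h.py <<'E'
from scipy.optimize import least_squares
def ridge():
    f,P,s=cloud("wrist"); Rm=R.from_quat(s["tool_rot"]).as_matrix()
    print("t",s["clock"],"tcp",s["tool_pos"].round(1),"yaw_y",np.degrees(np.arctan2(Rm[1,1],Rm[0,1])).round(2))
    z=P[...,2]; n=(np.abs(P[...,0]-537)<60)&(np.abs(P[...,1]+208)<85)
    q=P[n&(z>50)]; r=cv2.minAreaRect(q[:,:2].astype(np.float32)); print("ridge rect",r,"zmax",np.percentile(q[:,2],[50,99]))
    w=P[n&(z>12)&(z<28)]; print("cradle rect",cv2.minAreaRect(w[:,:2].astype(np.float32)))
    def res(p,q):
        a,b,zc,rad=p; d=(q[:,0]-537-a-b*(q[:,1]+208))/np.hypot(1,b); return np.hypot(d,q[:,2]-zc)-rad
    for lo in(50,56):
        o=least_squares(res,[0,0.08,50,23],args=(P[n&(z>lo)],),loss="soft_l1"); print("cyl x@y=-208",537+o.x[0],"slope",o.x[1],"zc,r",o.x[2:],"crown z",o.x[2]+o.x[3],"rms",np.sqrt(np.mean(res(o.x,P[n&(z>lo)])**2)))
    return f,P,s
E
python3 - <<'E'
from h import *
f,P,s=ridge(); cv2.imwrite("pics/w2.png",f)
E
```

```text
t 3.45 tcp [ 533.4 -292.8  261.1] yaw_y -4.9
ridge rect ((537.0040283203125, -225.28431701660156), (135.42527770996094, 119.9954833984375), 89.99703216552734) zmax [345.96116628 366.3084553 ]
cradle rect ((536.4488525390625, -208.64810180664062), (129.4459228515625, 90.77796936035156), 84.67916870117188)
cyl x@y=-208 -15004573266.471178 slope 70207564.23327948 zc,r [277.46963127 293.23762878] crown z 570.7072600567302 rms 8.153639932360369
cyl x@y=-208 -15004573266.471178 slope 70207564.23327948 zc,r [277.46963127 293.23762878] crown z 570.7072600567302 rms 8.153639932360369
```

```bash
sed -i 's/(np.abs(P\[...,1\]+208)<85)/(np.abs(P[...,1]+208)<85)\&(z<110)/' h.py
python3 - <<'E'
from h import *
f,P,s=ridge(); cv2.imwrite("pics/w2.png",f)
E
```

```text
t 3.5 tcp [ 533.4 -292.4  261.4] yaw_y -4.86
ridge rect ((535.98779296875, -208.88941955566406), (99.88156127929688, 35.78915786743164), 85.43775177001953) zmax [73.13115283 76.62854144]
cradle rect ((536.3839111328125, -208.93927001953125), (130.69497680664062, 90.44822692871094), 84.7467041015625)
cyl x@y=-208 536.3307888826693 slope 0.0880468394746226 zc,r [57.66239153 17.7219961 ] crown z 75.38438762627334 rms 0.6349483988783415
cyl x@y=-208 536.3307888826693 slope 0.0880468394746226 zc,r [57.66239153 17.7219961 ] crown z 75.38438762627334 rms 0.6349483988783415
```

View pics/w2.png

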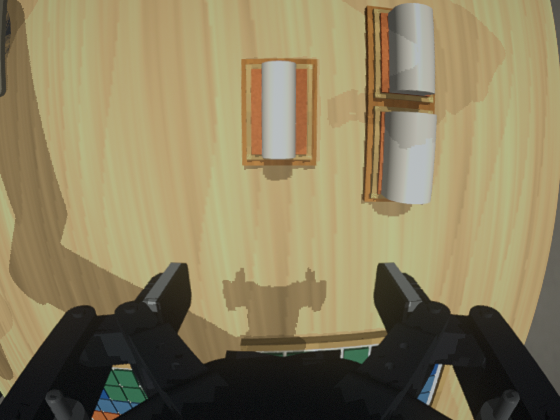

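The ridge fits a radius of 17.7 mm (35.8 mm wide at pixels 262–297), crown about (536.3, -208.5, 75.5), yaw about -5.0°. So the yellow leaf is the candidate, to be confirmed by feel. Fetching it.

Call:
{"api": "carry_out", "payload": {
  "motion": [
    {"gripper":100,"tx":-4,"ty":46,"tz":-10,"spin":0.025},
    {"gripper":100,"tx":-4,"ty":46,"tz":-10,"spin":0.025},
    {"gripper":100,"tx":-4,"ty":46,"tz":-10,"spin":0.025},
    {"gripper":100,"tx":-4,"ty":46,"tz":-10,"spin":0.025},
    {"gripper":100,"tx":-4,"ty":46,"tz":-10,"spin":0.025},
    {"gripper":100,"tx":-4,"ty":46,"tz":-10,"spin":0.025},
    {"gripper":100,"tx":-4,"ty":46,"tz":-10,"spin":0.025},
    {"gripper":100,"tx":-4,"ty":46,"tz":-10,"spin":0.025},
    {"gripper":100,"tx":-5,"ty":45,"tz":-11,"spin":0.025},
    {"gripper":100,"tx":0,"ty":0,"tz":0,"spin":0},
    {"gripper":100,"tx":0,"ty":0,"tz":0,"spin":0},
    {"gripper":100,"tx":0,"ty":0,"tz":0,"spin":0}
  ]
}}

```text
clock: 5.05
tool_pos: [496.6, 118.4, 170.9]
tool_rot: [0.657, 0.754, 0.0, 0.0]
contact_force: [0.4, -0.3, 0.2]
opening: 85.3
finger_force: 0.0
```

Run:
```python
from h import *
f,P,s=tray_look(); tops(P); print(s["contact_force"])
```

```text
t 5.05 tcp [496.6 118.4 170.9] yaw_y 7.87
yellow 219 top 84.5 [array([494.2, 130.9]), array([20.6,  1. ]), np.float64(10.4)] [494.2 131.   83.5]
red 101 top 82.1 [array([482.5, 213.5]), array([17.7,  0.4]), np.float64(9.4)] [483.5 213.8  81.3]
blue 0
top [280.  68.] 1130 z 94.2 [array([480.3, 224.7]), array([21.9, 24.2]), np.float64(8.8)]
top [282. 219.] 1056 z 94.3 [array([496.3, 119.4]), array([21.9, 24.4]), np.float64(9.7)]
[ 0.37730009 -0.25729702  0.19944259]
```

Call:
{"api": "carry_out", "payload": {
  "motion": [
    {"gripper":100,"tx":0,"ty":1,"tz":-40,"spin":0.01},
    {"gripper":100,"tx":0,"ty":0,"tz":-40,"spin":0},
    {"gripper":100,"tx":0,"ty":0,"tz":-33,"spin":0},
    {"gripper":100,"tx":0,"ty":0,"tz":0,"spin":0},
    {"gripper":0,"tx":0,"ty":0,"tz":0,"spin":0},
    {"gripper":0,"tx":0,"ty":0,"tz":0,"spin":0},
    {"gripper":0,"tx":0,"ty":0,"tz":0,"spin":0},
    {"gripper":0,"tx":0,"ty":0,"tz":0,"spin":0},
    {"gripper":0,"tx":0,"ty":0,"tz":0,"spin":0},
    {"gripper":0,"tx":0,"ty":0,"tz":0,"spin":0}
  ],
  "newtons": 40
}}

```text
clock: 6.35
tool_pos: [497.1, 120.0, 58.4]
tool_rot: [0.653, 0.757, 0.001, 0.001]
contact_force: [-1.1, 0.2, 6.2]
opening: 21.8
finger_force: 40.9
```

Call:
{"api": "carry_out", "payload": {
  "motion": [
    {"gripper":0,"tx":0,"ty":0,"tz":15,"spin":0},
    {"gripper":0,"tx":0,"ty":0,"tz":30,"spin":0},
    {"gripper":0,"tx":0,"ty":0,"tz":40,"spin":0},
    {"gripper":0,"tx":0,"ty":-10,"tz":15,"spin":0},
    {"gripper":0,"tx":4,"ty":-30,"tz":0,"spin":-0.026},
    {"gripper":0,"tx":5,"ty":-40,"tz":0,"spin":-0.026},
    {"gripper":0,"tx":5,"ty":-40,"tz":0,"spin":-0.026},
    {"gripper":0,"tx":5,"ty":-40,"tz":0,"spin":-0.026},
    {"gripper":0,"tx":5,"ty":-40,"tz":0,"spin":-0.026},
    {"gripper":0,"tx":5,"ty":-40,"tz":0,"spin":-0.026},
    {"gripper":0,"tx":5,"ty":-40,"tz":0,"spin":-0.026},
    {"gripper":0,"tx":5,"ty":-30,"tz":0,"spin":-0.026},
    {"gripper":0,"tx":0,"ty":-18.5,"tz":0,"spin":-0.026},
    {"gripper":0,"tx":0,"ty":0,"tz":0,"spin":0},
    {"gripper":0,"tx":0,"ty":0,"tz":0,"spin":0},
    {"gripper":0,"tx":0,"ty":0,"tz":0,"spin":0}
  ]
}}

```text
clock: 8.35
tool_pos: [535.0, -207.4, 157.2]
tool_rot: [0.736, 0.677, 0.0, -0.0]
contact_force: [0.2, 0.7, -1.6]
opening: 21.5
finger_force: 40.1
```

Run:
```python
from h import *
f,P,s=cloud("wrist"); Rm=R.from_quat(s["tool_rot"]).as_matrix()
print("t",s["clock"],"tcp",s["tool_pos"].round(1),"yaw_y",np.degrees(np.arctan2(Rm[1,1],Rm[0,1])).round(2),s["contact_force"],s["wrist_torque"])
cv2.imwrite("pics/w3.png",f)
g,_,_=cloud("side"); cv2.imwrite("pics/s3.png",cv2.resize(g[100:260,180:380],None,fx=3,fy=3))
z=P[...,2]; n=(np.abs(P[...,0]-537)<60)&(np.abs(P[...,1]+175)<30)&(z<78)
q=P[n&(z>60)]; print(cv2.minAreaRect(q[:,:2].astype(np.float32)),np.percentile(q[:,2],98))
```

```text
t 8.35 tcp [ 535.  -207.4  157.2] yaw_y -4.84 [ 0.20335183  0.70516754 -1.60557551] [-0.01017692 -0.0366007   0.00888027]
((538.7549438476562, -182.1992645263672), (47.67718505859375, 35.340728759765625), 85.99515533447266) 76.24048443773312
```

View pics/w3.png

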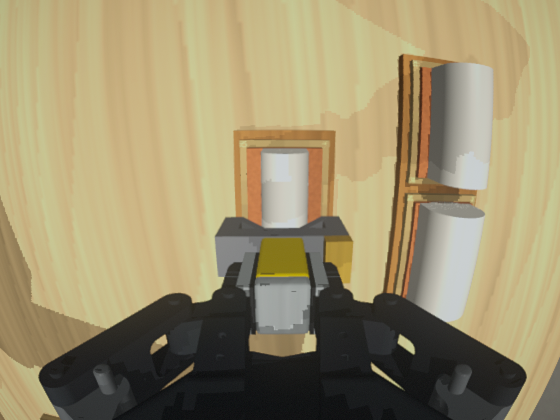

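The leaf hangs upright in the gripper (stem 258–312, brass on the right), the ridge below it at columns 262–308. Shift +1.4 mm in x and come down gently.

Call:
{"api": "carry_out", "payload": {
  "motion": [
    {"gripper":0,"tx":1.4,"ty":0,"tz":-10,"spin":0},
    {"gripper":0,"tx":0,"ty":0,"tz":-20,"spin":0},
    {"gripper":0,"tx":0,"ty":0,"tz":-10,"spin":0},
    {"gripper":0,"tx":0,"ty":0,"tz":-4,"spin":0},
    {"gripper":0,"tx":0,"ty":0,"tz":0,"spin":0},
    {"gripper":0,"tx":0,"ty":0,"tz":0,"spin":0}
  ]
}}

```text
clock: 9.2
tool_pos: [537.2, -208.9, 114.0]
tool_rot: [0.737, 0.676, 0.0, 0.001]
contact_force: [-0.0, -0.2, -2.6]
opening: 21.2
finger_force: 40.0
```

Call:
{"api": "carry_out", "payload": {
  "motion": [
    {"gripper":0,"tx":0,"ty":0,"tz":-1,"spin":0},
    {"gripper":0,"tx":0,"ty":0,"tz":-1,"spin":0},
    {"gripper":0,"tx":0,"ty":0,"tz":-1,"spin":0},
    {"gripper":0,"tx":0,"ty":0,"tz":0,"spin":0}
  ]
}}

```text
clock: 9.7
tool_pos: [536.6, -208.5, 110.2]
tool_rot: [0.737, 0.676, -0.0, -0.0]
contact_force: [0.7, 0.1, -1.8]
opening: 21.4
finger_force: 40.0
```

Call:
{"api": "carry_out", "payload": {
  "motion": [
    {"gripper":0,"tx":0,"ty":0,"tz":-0.8,"spin":0},
    {"gripper":0,"tx":0,"ty":0,"tz":-0.7,"spin":0},
    {"gripper":0,"tx":0,"ty":0,"tz":0,"spin":0}
  ]
}}

```text
clock: 10.07
tool_pos: [536.7, -208.5, 108.7]
tool_rot: [0.737, 0.676, -0.0, -0.0]
contact_force: [0.4, 0.0, -2.0]
opening: 21.6
finger_force: 40.0
```

Call:
{"api": "carry_out", "payload": {
  "motion": [
    {"gripper":0,"tx":0,"ty":0,"tz":-0.7,"spin":0},
    {"gripper":0,"tx":0,"ty":0,"tz":0,"spin":0}
  ]
}}

```text
clock: 10.32
tool_pos: [536.7, -208.6, 108.1]
tool_rot: [0.737, 0.676, -0.0, -0.0]
contact_force: [-0.4, -0.9, -1.2]
opening: 21.6
finger_force: 40.0
```

Call:
{"api": "carry_out", "payload": {
  "motion": [
    {"gripper":0,"tx":0,"ty":0,"tz":-0.5,"spin":0},
    {"gripper":0,"tx":0,"ty":0,"tz":0,"spin":0}
  ]
}}

```text
clock: 10.58
tool_pos: [536.6, -208.6, 107.6]
tool_rot: [0.737, 0.676, -0.0, -0.0]
contact_force: [0.2, -1.2, -0.9]
opening: 21.8
finger_force: 40.0
```

Call:
{"api": "carry_out", "payload": {
  "motion": [
    {"gripper":0,"tx":0,"ty":0,"tz":-0.4,"spin":0},
    {"gripper":0,"tx":0,"ty":0,"tz":0,"spin":0}
  ]
}}

```text
clock: 10.82
tool_pos: [536.7, -208.6, 107.2]
tool_rot: [0.737, 0.676, -0.0, -0.0]
contact_force: [-0.8, -0.9, -1.7]
opening: 21.8
finger_force: 40.0
```

Call:
{"api": "carry_out", "payload": {
  "motion": [
    {"gripper":0,"tx":0,"ty":0,"tz":-0.4,"spin":0},
    {"gripper":0,"tx":0,"ty":0,"tz":0,"spin":0}
  ]
}}

```text
clock: 11.08
tool_pos: [536.7, -208.6, 106.8]
tool_rot: [0.737, 0.676, -0.0, -0.0]
contact_force: [0.4, 0.2, -2.0]
opening: 21.4
finger_force: 40.0
```

Call:
{"api": "carry_out", "payload": {
  "motion": [
    {"gripper":0,"tx":0,"ty":0,"tz":-0.3,"spin":0},
    {"gripper":0,"tx":0,"ty":0,"tz":0,"spin":0}
  ]
}}

```text
clock: 11.32
tool_pos: [536.6, -208.6, 106.6]
tool_rot: [0.737, 0.676, -0.0, 0.0]
contact_force: [-0.3, 0.6, -0.6]
opening: 21.4
finger_force: 40.1
```

Call:
{"api": "carry_out", "payload": {
  "motion": [
    {"gripper":0,"tx":0,"ty":0,"tz":-0.3,"spin":0},
    {"gripper":0,"tx":0,"ty":0,"tz":0,"spin":0}
  ]
}}

```text
clock: 11.58
tool_pos: [536.7, -208.6, 106.5]
tool_rot: [0.737, 0.676, -0.0, 0.0]
contact_force: [-2.1, 1.1, 1.1]
opening: 21.5
finger_force: 40.3
```

Call:
{"api": "carry_out", "payload": {
  "motion": [
    {"gripper":0,"tx":0,"ty":0,"tz":-0.3,"spin":0},
    {"gripper":0,"tx":0,"ty":0,"tz":0,"spin":0}
  ]
}}

```text
clock: 11.82
tool_pos: [536.7, -208.6, 106.4]
tool_rot: [0.737, 0.676, -0.0, 0.0]
contact_force: [-2.5, 1.3, 5.2]
opening: 21.6
finger_force: 40.8
```

Call:
{"api": "carry_out", "payload": {
  "motion": [
    {"gripper":0,"tx":0,"ty":0,"tz":-0.3,"spin":0},
    {"gripper":0,"tx":0,"ty":0,"tz":0,"spin":0}
  ]
}}

```text
clock: 12.08
tool_pos: [536.7, -208.6, 106.4]
tool_rot: [0.737, 0.676, -0.0, 0.0]
contact_force: [-3.1, 2.2, 7.0]
opening: 21.5
finger_force: 41.1
```

Contact is at the expected height (fully down) with a side force of -3 N, so the flank bears. Ease up and feel across.

Call:
{"api": "carry_out", "payload": {
  "motion": [
    {"gripper":0,"tx":-0.4,"ty":0,"tz":0.4,"spin":0},
    {"gripper":0,"tx":0,"ty":0,"tz":0,"spin":0},
    {"gripper":0,"tx":0,"ty":0,"tz":0,"spin":0}
  ]
}}

```text
clock: 12.45
tool_pos: [536.7, -208.6, 106.4]
tool_rot: [0.737, 0.676, 0.0, 0.0]
contact_force: [-2.1, 1.9, 5.0]
opening: 21.4
finger_force: 40.7
```

Call:
{"api": "carry_out", "payload": {
  "motion": [
    {"gripper":0,"tx":-0.6,"ty":0,"tz":0,"spin":0},
    {"gripper":0,"tx":0,"ty":0,"tz":0,"spin":0},
    {"gripper":0,"tx":0,"ty":0,"tz":0,"spin":0}
  ]
}}

```text
clock: 12.82
tool_pos: [536.6, -208.7, 106.4]
tool_rot: [0.737, 0.676, 0.001, 0.001]
contact_force: [-0.4, 2.1, 4.4]
opening: 21.7
finger_force: 40.8
```

Call:
{"api": "carry_out", "payload": {
  "motion": [
    {"gripper":0,"tx":-1,"ty":0,"tz":0,"spin":0},
    {"gripper":0,"tx":0,"ty":0,"tz":0,"spin":0},
    {"gripper":0,"tx":0,"ty":0,"tz":0,"spin":0}
  ]
}}

```text
clock: 13.2
tool_pos: [536.1, -208.8, 106.5]
tool_rot: [0.737, 0.676, 0.001, 0.001]
contact_force: [4.5, 2.5, 4.4]
opening: 22.0
finger_force: 40.6
```

Call:
{"api": "carry_out", "payload": {
  "motion": [
    {"gripper":0,"tx":1,"ty":0,"tz":0,"spin":0},
    {"gripper":0,"tx":0,"ty":0,"tz":0.3,"spin":0},
    {"gripper":0,"tx":0,"ty":0,"tz":0,"spin":0}
  ]
}}

```text
clock: 13.58
tool_pos: [536.2, -208.8, 106.4]
tool_rot: [0.737, 0.676, 0.0, 0.0]
contact_force: [4.5, 0.4, 2.4]
opening: 21.8
finger_force: 40.6
```

It bears on both flanks with under 1 mm of play and doesn't rock, so it fits. Centre it and release.

Call:
{"api": "carry_out", "payload": {
  "motion": [
    {"gripper":0,"tx":0.5,"ty":0,"tz":0.1,"spin":0},
    {"gripper":0,"tx":0,"ty":0,"tz":0,"spin":0},
    {"gripper":35,"tx":0,"ty":0,"tz":0,"spin":0},
    {"gripper":50,"tx":0,"ty":0,"tz":0,"spin":0},
    {"gripper":70,"tx":0,"ty":0,"tz":0,"spin":0},
    {"gripper":100,"tx":0,"ty":0,"tz":0,"spin":0},
    {"gripper":100,"tx":0,"ty":0,"tz":0,"spin":0},
    {"gripper":100,"tx":0,"ty":0,"tz":0,"spin":0}
  ],
  "newtons": 20
}}

```text
clock: 14.58
tool_pos: [536.2, -208.6, 106.4]
tool_rot: [0.737, 0.676, -0.0, -0.0]
contact_force: [-0.5, -0.6, -0.5]
opening: 85.2
finger_force: 0.0
```

Call:
{"api": "carry_out", "payload": {
  "motion": [
    {"gripper":100,"tx":0,"ty":0,"tz":20,"spin":0},
    {"gripper":100,"tx":0,"ty":0,"tz":40,"spin":0},
    {"gripper":100,"tx":0,"ty":0,"tz":50,"spin":0},
    {"gripper":100,"tx":0,"ty":-20,"tz":30,"spin":0},
    {"gripper":100,"tx":0,"ty":-40,"tz":0,"spin":0},
    {"gripper":100,"tx":0,"ty":0,"tz":0,"spin":0},
    {"gripper":100,"tx":0,"ty":0,"tz":0,"spin":0},
    {"gripper":100,"tx":0,"ty":0,"tz":0,"spin":0}
  ]
}}

```text
clock: 15.58
tool_pos: [535.8, -267.6, 245.9]
tool_rot: [0.737, 0.676, -0.0, -0.001]
contact_force: [1.2, -0.0, -0.1]
opening: 85.5
finger_force: 0.0
```

Run:
```python
from h import *
f,P,s=cloud("wrist"); print(s["clock"],s["tool_pos"],s["opening"]); cv2.imwrite("pics/w4.png",f)
z=P[...,2]; n=(np.abs(P[...,0]-537)<60)&(np.abs(P[...,1]+208)<85)
q=P[n&(z>120)&(z<160)]; print("stem top",np.median(q[:,2]),np.percentile(q[:,2],[5,95]),cv2.minAreaRect(q[:,:2].astype(np.float32)))
q=q[np.abs(q[:,2]-np.median(q[:,2]))<3]
A=np.c_[q[:,:2]-q[:,:2].mean(0),np.ones(len(q))]; print("plane tilt",np.linalg.lstsq(A,q[:,2],rcond=None)[0])
q=P[n&(z>65)&(z<78)]; print("ridge",np.percentile(q[:,2],98))
```

```text
15.575 [ 535.84995081 -267.59507573  245.86825521] 85.4518334793293
stem top 142.25963483355883 [140.69698851 143.44688019] ((535.9804077148438, -208.50315856933594), (23.052265167236328, 21.397863388061523), 84.8993148803711)
plane tilt [-4.28401371e-03  4.01337910e-03  1.42207869e+02]
ridge 76.42236019141467
```

View pics/w4.png

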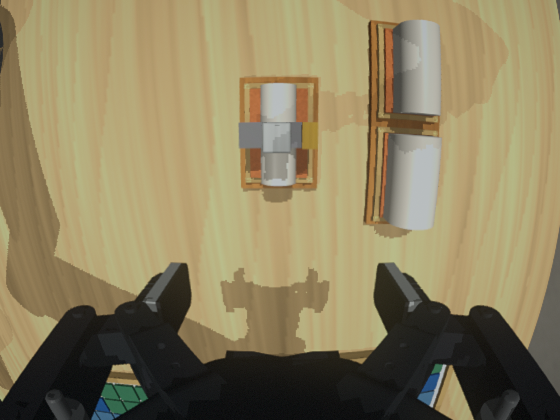

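The leaf stands level astride the ridge at (278,135). Its stem top is at 142.3 mm, which matches fully seated (142.4 mm expected). The other two leaves never left the tray.

```bash
python3 -c "
from workcell import arm; print(arm.finish_job())"
```

```text
the job is handed in; nothing more can be done
None
```

The yellow 18 mm leaf fits: it sits level and released astride the ridge, and the red and blue leaves were left standing untouched in the tray. I set only the yellow leaf on the ridge, because the camera measured a ridge radius of 17.7 mm; the job is handed in, but no verdict was returned.

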